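# Size the middle curling form in the bench caliper

## Task

Stand the middle-thickness wooden curling form upright on the caliper's bed, midway across the width of its two jaws, and let go of it. Then slide the caliper's jaw shut until the form is nipped firmly between both jaws (about 10 N, and never more than 25 N, so as not to crush it), and leave it nipped there. The other two forms, the spray can, the jar and the brush stay where they are.

Things in the scene. Friction and masses are not known exactly. Their poses are not given: they have to be found in the camera images.
- form_mid: the form wanted: a plain turned beech cylinder, 38 mm thick, 80 mm tall, standing upright, about 65 g; origin at the centre of its underside, z up along it. The middle one in thickness of the three
- form_thin: look-alike beech cylinder, 28 mm thick, 80 mm tall, standing; origin at the centre of its underside
- form_thick: look-alike beech cylinder, 48 mm thick, 80 mm tall, standing; origin at the centre of its underside
- stand: fixed round black heat mat, 250 mm across, 6 mm high, on which the three forms stand about 130 mm apart, in any order; origin at the centre of its underside
- gauge: bench caliper fixed to the counter: an aluminium bed 250 x 90 mm, 15 mm high, long along its own x (from x -130 to +120 mm); origin on the counter under the bed. The jaw slides along its +x to close. The fixed jaw is a steel upright 18 mm thick, 60 mm wide in y, 50 mm high above the bed, at its +x end
- anvil (a point): the foot of the fixed jaw's gripping face: on the bed's top (15 mm above the counter), in the middle of its width; 70 mm along the gauge's x. Axes as the gauge's; the face looks to -x
- pad: the sliding jaw's gripping face, a sprung black rubber pad 50 mm wide, 44 mm high, in a steel upright 60 mm wide, 50 mm high; it looks to +x of the gauge, towards the fixed jaw. Origin in the face, at the height of the bed's top, in the middle of its width; axes as the gauge's. It yields at about 8 N per mm and is hard against its stop after 2.5 mm
- jaw (a joint): travel of the sliding jaw in m: 0 is wide open (90 mm between the faces), each mm closes the gap by 1 mm, 0.085 is its end. It rubs with about 4 N and stays where it is left
- knob_top (a point): centre of the top of the sliding jaw's black upright thumb knob, a 20 mm thick round post that stands 55 mm clear above the carriage; its top is 90 mm above the counter. The knob stands 65 mm behind (-x of the gauge) the pad's face, 47 mm behind the steel upright's back: pinch it across the slide (along the gauge's y)
- spray_can: bystander: standing can, 54 mm thick, 150 mm tall; origin at the centre of its underside
- jar: bystander: amber jar with lid, 68 mm thick, 75 mm tall; origin at the centre of its underside
- brush: bystander: brush 190 mm long lying on the counter; origin under its middle

How it is judged:
By the outcome, as a careful person would: the job done as asked, in the order asked, and still so for the second after the job is handed in, with the robot touching nothing.
It also fails if it takes over 51 s, if anything falls off the work surface, if the arm or the gripper's body presses on something with over 40 N, if the wrist force passes 120 N, or if a joint passes its speed limit or range.

## Robot

A 6-joint arm with a two-finger parallel gripper is mounted at the origin on the work surface. World frame = base frame: x ahead of the robot, y to its left, z up, the work surface at z = 0. Lengths are in mm, angles in degrees, forces in N, time in s.
With the tool pointing down it reaches from about 300 to 850 mm from the base axis. Payload 4.2 kg.
Tool frame: the origin (TCP) lies at the very end of the fingers, on their centre line; the grasp point (between the pads) lies 19 mm behind it; z points along the fingers, y is the line along which they close (so a half turn about z gives the same grasp; the last joint's range is limited). The gripper opens to 91 mm and grips with 3 to 60 N. Pads are 32 mm wide; open, the fingers measure 118 mm over their backs; the gripper's body (76 mm by 178 mm) begins 60 mm behind the grasp point.
Start: joints at [-64.229, 18.312, 89.639, -0, 72.044, -1.146], TCP at [260.313, -512.719, 213.976] pointing down, gripper open.
Joint ranges: [-177.97, 177.97], [-48.28, 115.42], [12.27, 149.76], [-77.06, 257.06], [2.81, 150.46], [-146.56, 146.56]. Speed limits (degrees/s): [147.25, 147.25, 180, 180, 180, 180].

## Interface

Orientations are given as [roll, pitch, yaw] about the fixed x, y, z axes, in that order (R = Rz(yaw) Ry(pitch) Rx(roll)).
In Python, from workcell import env, grab_frame gives the robot as it stands. The module is installed in compiled form; this text tells all that it offers.
- The arm moves only by the tool move_arm, never from a script. Its argument "plan" is a list of rows, each an object of numbers: "tx", "ty", "tz": the shift along the tool's x, y, z in cm; "wx", "wy", "wz": the turn, a rotation vector about the tool's x, y, z in rad. In form: [{"tx": .., "ty": .., "tz": .., "wx": .., "wy": .., "wz": ..}, ...]. A call has 1 to 12 rows; each row shifts and turns the commanded pose from where the row before left it, along the tool's axes as they then stand; what a row does not reach is not made up. A row lasts 1/12 s, in which the tool goes at most 41.7 mm and 7.16 degrees, less where a joint would pass 70% of its speed; a pose out of reach is approached as far as the arm can. A call is refused whole if a number of a shift passes 4.17 or a number of a turn 0.125, either way. A call with a gripper value outside its range is refused whole. "gripper" is the finger opening in cm, from 0 to 9.12, set as the call begins (left out, the last holds). The fingers move at their own pace and stop on an object; "force" is the grip in N (left out, the last holds). Time passes only in rows, so rows that do not move let the fingers close. It gives the time, the measured TCP pose, the force, the opening and the grip force at its end, in the units of the state.
- env.state(): the state, without advancing time (a new reading comes with each control period).
- grab_frame(name): name is "side" or "top" or "wrist"; returns a dict with "color" (420x560x3 uint8, red, green, blue), "vfov" (degrees; the focal length in pixels is half the picture's height over the tangent of half this angle, whatever the lens; pixels are square), "cx", "cy" (the principal point, pixels), "view" (4x4, takes a point from world to camera coordinates). Camera axes: x right, y up, looking along -z (the intrinsics and any distortion apply to the point x, -y, -z); pixel columns grow to the right and rows downward; lengths in mm; the calibration is good to about 2 mm. A picture is of the moment at which its call begins. There is no depth.
- env.job_done(): hands the job in; it is judged then, once.
The state is a dict: "time_s": time; "qpos": joint angles; "qvel": joint speeds; "effort": joint torques, N m; "ee_pos": TCP position; "ee_rot": TCP orientation; "force": force on the tool from outside, world axes, zero at the start; "torque": the same for the moment, N m; "gripper_width": finger opening in mm; "gripper_force": force on a finger pad.
Only numpy, scipy, OpenCV 4.12 (cv2) and the standard library are available. Lean on these libraries where they do the work, as an engineer would, in place of code of your own. Each camera call takes 0.05 s, during which the arm holds its last target. There are 200 camera calls.

## Working session

There is one attempt and no reset: what is moved stays moved. The work goes in short steps, Python scripts to look and compute and a tool call to move; the robot and the scene stay as the last step left them, time stands still between calls to the robot, and variables do not carry over. Pictures are saved under pics/ and viewed, at most 11 in all, crops included, and the job is handed in when it is done.

Besides the shell and the picture viewer there is one more tool, called after ">>>" in YAML: its name, and indented under it one key for each argument. move_arm: Moves the arm, as the interface text tells. Its arguments: {"type":"object","properties":{"plan":{"type":"array","items":{"type":"object","properties":{"tx":{"type":"number"},"ty":{"type":"number"},"tz":{"type":"number"},"wx":{"type":"number"},"wy":{"type":"number"},"wz":{"type":"number"}}}},"gripper":{"type":"number"},"force":{"type":"number"}},"required":["plan"]}

```bash
mkdir -p pics; python3 - <<'E'
from workcell import env, grab_frame
import cv2, numpy as np, pickle
s=env.state(); print(s)
F={}
for n in("side","top","wrist"):
    f=grab_frame(n);F[n]=f
    cv2.imwrite(f"pics/{n}0.png",f["color"][...,::-1]); print(n,{k:(v if k!='color' else 0) for k,v in f.items()})
pickle.dump(F,open("f0.pkl","wb"))
E
```

```text
{'time_s': 0.0, 'qpos': array([-6.42274778e+01,  1.83506410e+01,  8.97088275e+01,  1.10016165e-03,
        7.20422941e+01, -1.14417062e+00]), 'qvel': array([-0.12418151,  0.06981959,  0.16275466,  0.13915952, -0.0315878 ,
       -0.08037226]), 'effort': array([-6.57336568e-04, -4.12456334e+01, -2.31972635e+01,  7.25312345e-02,
        4.56444989e-02, -1.21014341e-04]), 'ee_pos': array([ 260.09533962, -512.22911238,  213.11389338]), 'ee_rot': array([-1.79898279e+02, -3.07777187e-03,  2.69163500e+01]), 'force': array([ 0.04953036,  0.46390809, -0.35412614]), 'torque': array([-0.01653017, -0.04407557,  0.00271874]), 'gripper_force': 0.0, 'gripper_width': 91.33074313768171}
side {'color': 0, 'vfov': 47.920202736263974, 'cx': 284.80527735271284, 'cy': 204.49798423649491, 'view': array([[-9.40866339e-01, -3.38695093e-01,  7.49445245e-03,
         5.49815580e+02],
       [ 2.16264507e-01, -5.83442478e-01,  7.82831104e-01,
        -2.17527771e+02],
       [-2.60768472e-01,  7.38160219e-01,  6.22189115e-01,
        -1.02537013e+03],
       [ 0.00000000e+00,  0.00000000e+00,  0.00000000e+00,
 
[... 216 characters left out ...]
       [ 9.97628227e-01,  2.63622663e-02,  6.35842144e-02,
        -5.94384681e+02],
       [-6.32318687e-02, -1.39912269e-02,  9.97900785e-01,
        -1.19664589e+03],
       [ 0.00000000e+00,  0.00000000e+00,  0.00000000e+00,
         1.00000000e+00]])}
wrist {'color': 0, 'vfov': 65.53709996865138, 'cx': 282.7861420809429, 'cy': 209.10802324015, 'view': array([[ 4.52616256e-01, -8.91704045e-01, -1.55612003e-03,
        -5.73980714e+02],
       [ 8.56953433e-01,  4.35458455e-01, -2.75693213e-01,
         3.25226873e+01],
       [ 2.46514379e-01,  1.23449707e-01,  9.61244418e-01,
        -3.92893932e+02],
       [ 0.00000000e+00,  0.00000000e+00,  0.00000000e+00,
         1.00000000e+00]])}
```

View pics/side0.png

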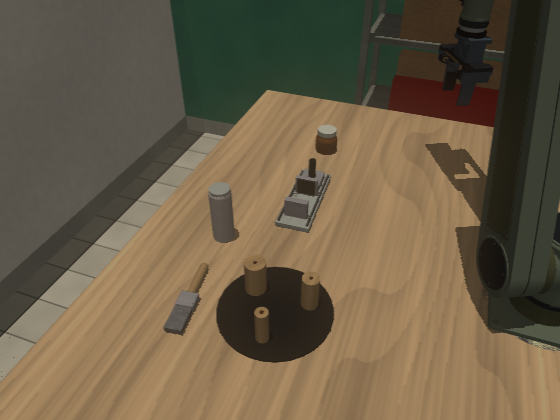

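View pics/top0.png

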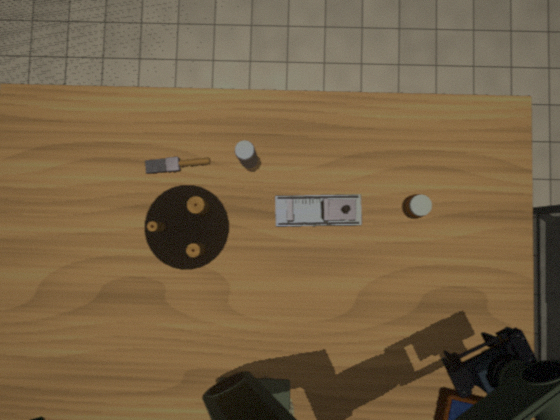

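Side view: thick form (256,275), mid form (311,290), thin form (262,325); caliper with its fixed jaw at (296,205) and knob at (312,168). Top view: mid form (193,250), thick (196,205), thin (152,227), caliper columns 275–361, knob (346,209).

```bash
cat > h.py <<'E'
import numpy as np, cv2, pickle
from scipy.optimize import least_squares
def cam(f):
    V=f["view"];R=V[:3,:3];return R,-R.T@V[:3,3],210/np.tan(np.radians(f["vfov"]/2))
def ray(f,u,v):
    R,C,k=cam(f);d=R.T@np.array([(u-f["cx"])/k,-(v-f["cy"])/k,-1]);return C,d/np.linalg.norm(d)
def onz(f,u,v,z):
    C,d=ray(f,u,v);return C+d*(z-C[2])/d[2]
def proj(f,P):
    R,C,k=cam(f);p=R@(np.asarray(P,float)-C);return np.array([f["cx"]+k*p[0]/-p[2],f["cy"]-k*p[1]/-p[2]])
def tri(*obs):
    A=np.zeros((3,3));b=np.zeros(3);rs=[ray(f,u,v) for f,u,v in obs]
    for C,d in rs:
        M=np.eye(3)-np.outer(d,d);A+=M;b+=M@C
    P=np.linalg.solve(A,b);return P,[float(np.linalg.norm(np.cross(P-C,d))) for C,d in rs]
E
python3 - <<'E'
from h import *
F=pickle.load(open("f0.pkl","rb"));t,s=F["top"],F["side"]
a=cv2.resize(t["color"][180:280,140:370],None,fx=3.4,fy=3.4,interpolation=cv2.INTER_CUBIC)
b=cv2.resize(s["color"][150:350,200:360],None,fx=3,fy=3,interpolation=cv2.INTER_CUBIC)
cv2.imwrite("pics/tc.png",a[...,::-1]);cv2.imwrite("pics/sc.png",b[...,::-1])
for n,pt,ps in(("mid",(193,250),(311,276)),("thick",(196,205),(256,263)),("thin",(152,227),(262,312)),("knob",(346,209),(312,161))):
    print(n,tri((t,*pt),(s,*ps)),onz(t,*pt,86),onz(s,*ps,86))
E
```

```text
mid (array([466.77786656, 171.661778  ,  90.5538734 ]), [0.2614047066982083, 0.2614047066982566]) [466.82268949 172.69930909  86.        ] [467.60607708 167.48584596  86.        ]
thick (array([589.60961346, 169.74873305,  83.13934117]), [0.7187285297447927, 0.7187285297447248]) [590.11943962 169.37528752  86.        ] [587.73470614 172.1807477   86.        ]
thin (array([526.89812374, 287.9822974 ,  86.37211468]), [0.4490866600127432, 0.4490866600126753]) [526.47199411 287.95740798  86.        ] [527.45957977 287.80515729  86.        ]
knob (array([ 591.08083848, -241.73912309,   87.56885365]), [1.2089405281324097, 1.2089405281326593]) [ 590.00753987 -242.27707105   86.        ] [ 592.90684893 -243.78518828   86.        ]
```

View pics/tc.png

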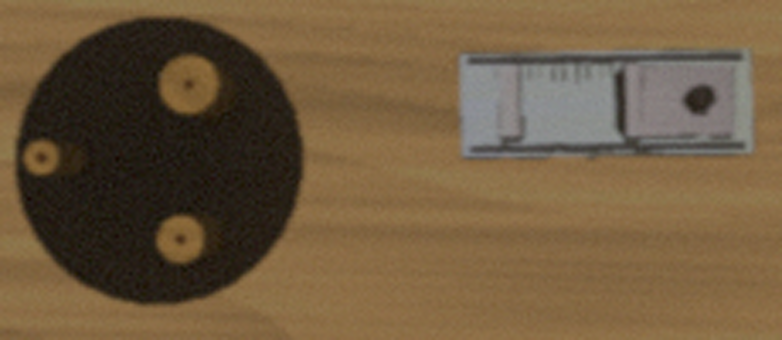

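View pics/sc.png

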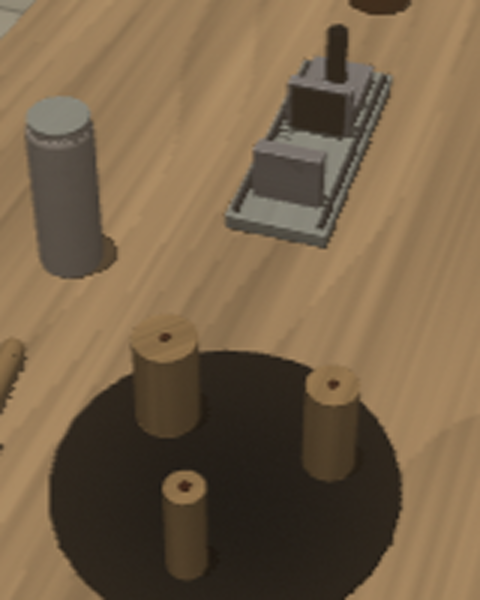

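Crops: mid-form top centre at crop (180,239) in the top view and (332,384) in the side view. The caliper bed's corners in the top crop are about (461,54), (749,48), (752,151) and (464,157). The knob is at (700,98), the fixed jaw is on the left, and the sliding jaw's face is at x≈620.

```bash
python3 - <<'E'
from h import *
np.set_printoptions(precision=1,suppress=True)
F=pickle.load(open("f0.pkl","rb"));t,s=F["top"],F["side"]
T=lambda x,y:(140+(x+.5)/3.4-.5,180+(y+.5)/3.4-.5)
S=lambda x,y:(200+(x+.5)/3-.5,150+(y+.5)/3-.5)
c=[onz(t,*T(*p),15) for p in((461,54),(749,48),(752,151),(464,157))]
print(np.array(c)); L=(c[0]+c[3])/2;R=(c[1]+c[2])/2;print("L,R",L,R,np.linalg.norm(L-R),np.linalg.norm(c[0]-c[3]),np.degrees(np.arctan2(*(L-R)[1::-1])))
# side near corners
for p in ((228,222),(326,240),(390,76)): print("side corner",onz(s,*S(*p),15))
for n,pt,ps in(("mid",(180,239),(332,384)),("knob",(700,98),(337,29)),("thick",(189,84),(165,337))): print(n,tri((t,*T(*pt)),(s,*S(*ps))),onz(t,*T(*pt),86),onz(s,*S(*ps),86))
# gray mask of bed in top for minAreaRect
im=t["color"];hsv=cv2.cvtColor(im,cv2.COLOR_RGB2HSV)
m=((hsv[...,1]<70)&(hsv[...,2]>70)).astype(np.uint8);m[:185]=0;m[240:]=0;m[:,:260]=0;m[:,380:]=0
m=cv2.morphologyEx(m,cv2.MORPH_CLOSE,np.ones((7,7)));k=max(cv2.findContours(m,0,1)[0],key=cv2.contourArea)
r=cv2.minAreaRect(k);print(r,[onz(t,*p,15) for p in cv2.boxPoints(r)],onz(t,*r[0],15))
w=F["wrist"];print("wrist C",cam(w)[1],"axis",-cam(w)[0][2])
E
```

```text
[[ 628.3  -46.2   15. ]
 [ 639.9 -292.6   15. ]
 [ 551.8 -296.4   15. ]
 [ 540.1  -51.2   15. ]]
L,R [584.2 -48.7  15. ] [ 595.9 -294.5   15. ] 246.07170401461622 88.33397865317292 92.71555834884069
side corner [622.9 -37.9  15. ]
side corner [537.7 -44.8  15. ]
side corner [ 551.8 -295.6   15. ]
mid (array([467.1, 173.6,  87.4]), [0.09098518003301487, 0.09098518003295875]) [467.  173.8  86. ] [467.5 172.4  86. ]
knob (array([ 591.4, -239.6,   94.3]), [0.5402429872860394, 0.5402429872860293]) [ 591.4 -241.    86. ] [ 595.4 -251.8   86. ]
thick (array([591.5, 171.3,  86.9]), [0.324178684485787, 0.3241786844855937]) [591.8 171.6  86. ] [591.5 170.4  86. ]
((317.93560791015625, 210.10610961914062), (31.313079833984375, 86.22937774658203), 89.24615478515625) [array([629.7, -44.4,  15. ]), array([ 639.6, -295.2,   15. ]), array([ 548.6, -297.7,   15. ]), array([538.6, -48.1,  15. ])] [ 589.  -171.5   15. ]
wrist C [ 328.8 -477.5  385.7] axis [-0.2 -0.1 -1. ]
```

>>> move_arm:
  plan:
    - {"wz": -0.114}
    - {"wz": -0.114}
    - {"wz": -0.114}
    - {"wz": -0.114}
    - {"wz": -0.114}
    - {"wz": -0.114}
    - {"wz": -0.114}
    - {"wz": -0.114}
    - {"wz": -0.114}
    - {"wz": -0.114}
  gripper: 9.1

```text
schema error: expected keys tx, ty, tz, wx, wy, wz
```

>>> move_arm:
  plan:
    - {"tx": 2.78,"ty": 2.86}
    - {"tx": 2.78,"ty": 2.86}
    - {"tx": 2.78,"ty": 2.86}
    - {"tx": 2.78,"ty": 2.86}
    - {"tx": 2.78,"ty": 2.86}
    - {"tx": 2.78,"ty": 2.86}
    - {"tx": 2.78,"ty": 2.86}
    - {"tx": 2.78,"ty": 2.86}
    - {"tx": 2.78,"ty": 2.86}
    - {"tx": 2.78,"ty": 2.86}
    - {"tx": 2.78,"ty": 2.86}
    - {"tx": 2.78,"ty": 2.86}

```text
schema error: expected keys tx, ty, tz, wx, wy, wz
```

>>> move_arm:
  plan:
    - {}
    - {}
    - {}

```text
schema error: expected keys tx, ty, tz, wx, wy, wz
```

```bash
python3 - <<'E'
from h import *
from workcell import grab_frame
f=grab_frame("wrist");pickle.dump(f,open("w1.pkl","wb"));cv2.imwrite("pics/w1.png",cv2.resize(f["color"],(800,600),interpolation=cv2.INTER_CUBIC)[...,::-1])
for p in((584,-47,15),(589,-171,15),(596,-296,15)):print(proj(f,p))
E
```

```text
[ -80.8421102  -480.97069112]
[  83.98045288 -378.99757404]
[ 233.60821796 -289.97321431]
```

View pics/w1.png

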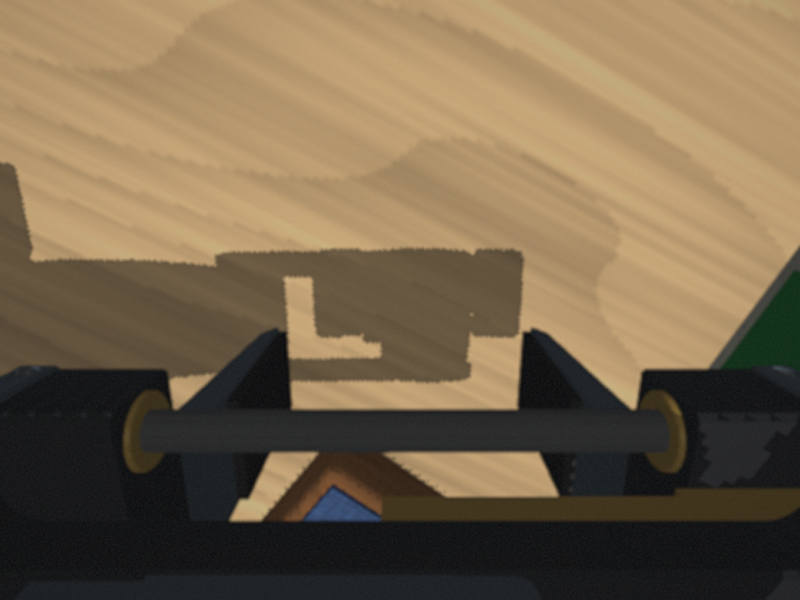

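The picture shows the arm unmoved, because my calls lacked keys. The fingers fill the lower half and the free view is ahead along tool +x, so I'll look at the gauge from further back.

>>> move_arm:
  plan:
    - {"tx": 0,"ty": 0,"tz": -0.5,"wx": 0,"wy": 0,"wz": -0.114}
    - {"tx": 0,"ty": 0,"tz": -0.5,"wx": 0,"wy": 0,"wz": -0.114}
    - {"tx": 0,"ty": 0,"tz": -0.5,"wx": 0,"wy": 0,"wz": -0.114}
    - {"tx": 0,"ty": 0,"tz": -0.5,"wx": 0,"wy": 0,"wz": -0.114}
    - {"tx": 0,"ty": 0,"tz": -0.5,"wx": 0,"wy": 0,"wz": -0.114}
    - {"tx": 0,"ty": 0,"tz": -0.5,"wx": 0,"wy": 0,"wz": -0.114}
    - {"tx": 0,"ty": 0,"tz": -0.5,"wx": 0,"wy": 0,"wz": -0.114}
    - {"tx": 0,"ty": 0,"tz": -0.5,"wx": 0,"wy": 0,"wz": -0.114}
    - {"tx": 0,"ty": 0,"tz": -0.5,"wx": 0,"wy": 0,"wz": -0.114}
    - {"tx": 0,"ty": 0,"tz": -0.5,"wx": 0,"wy": 0,"wz": -0.114}
  gripper: 9.1
  force: 20

```text
time_s: 1.03
ee_pos: [260.2, -512.6, 264.0]
ee_rot: [-180.0, -0.0, 92.6]
force: [0.1, 0.6, -0.5]
gripper_width: 90.6
gripper_force: 0.0
```

>>> move_arm:
  plan:
    - {"tx": 2.07,"ty": 2.86,"tz": 0,"wx": 0,"wy": 0,"wz": 0}
    - {"tx": 2.07,"ty": 2.86,"tz": 0,"wx": 0,"wy": 0,"wz": 0}
    - {"tx": 2.07,"ty": 2.86,"tz": 0,"wx": 0,"wy": 0,"wz": 0}
    - {"tx": 2.07,"ty": 2.86,"tz": 0,"wx": 0,"wy": 0,"wz": 0}
    - {"tx": 2.07,"ty": 2.86,"tz": 0,"wx": 0,"wy": 0,"wz": 0}
    - {"tx": 2.07,"ty": 2.86,"tz": 0,"wx": 0,"wy": 0,"wz": 0}
    - {"tx": 2.07,"ty": 2.86,"tz": 0,"wx": 0,"wy": 0,"wz": 0}
    - {"tx": 2.07,"ty": 2.86,"tz": 0,"wx": 0,"wy": 0,"wz": 0}
    - {"tx": 2.07,"ty": 2.86,"tz": 0,"wx": 0,"wy": 0,"wz": 0}
    - {"tx": 2.07,"ty": 2.86,"tz": 0,"wx": 0,"wy": 0,"wz": 0}
    - {"tx": 2.07,"ty": 2.86,"tz": 0,"wx": 0,"wy": 0,"wz": 0}
    - {"tx": 2.07,"ty": 2.86,"tz": 0,"wx": 0,"wy": 0,"wz": 0}

```text
time_s: 2.03
ee_pos: [594.7, -249.7, 263.7]
ee_rot: [-180.0, -0.0, 92.2]
force: [-0.0, -0.7, -1.4]
gripper_width: 91.0
gripper_force: 0.0
```

>>> move_arm:
  plan:
    - {"tx": 0,"ty": 0,"tz": 0,"wx": 0,"wy": 0,"wz": 0}
    - {"tx": 0,"ty": 0,"tz": 0,"wx": 0,"wy": 0,"wz": 0}
    - {"tx": 0,"ty": 0,"tz": 0,"wx": 0,"wy": 0,"wz": 0}

```text
time_s: 2.28
ee_pos: [593.1, -251.2, 263.5]
ee_rot: [-179.9, 0.0, 92.3]
force: [-0.6, -0.5, -0.1]
gripper_width: 90.8
gripper_force: 0.0
```

```bash
python3 - <<'E'
from h import *
from workcell import grab_frame
f=grab_frame("wrist");pickle.dump(f,open("w1.pkl","wb"));cv2.imwrite("pics/w2.png",cv2.resize(f["color"],(800,600),interpolation=cv2.INTER_CUBIC)[...,::-1])
for p in((584,-47,15),(589,-171,15),(596,-296,15)):print(proj(f,p)/.7)
E
```

```text
[404.30352413  -1.03509037]
[404.41751299 161.97482422]
[406.59551933 300.6205778 ]
```

View pics/w2.png

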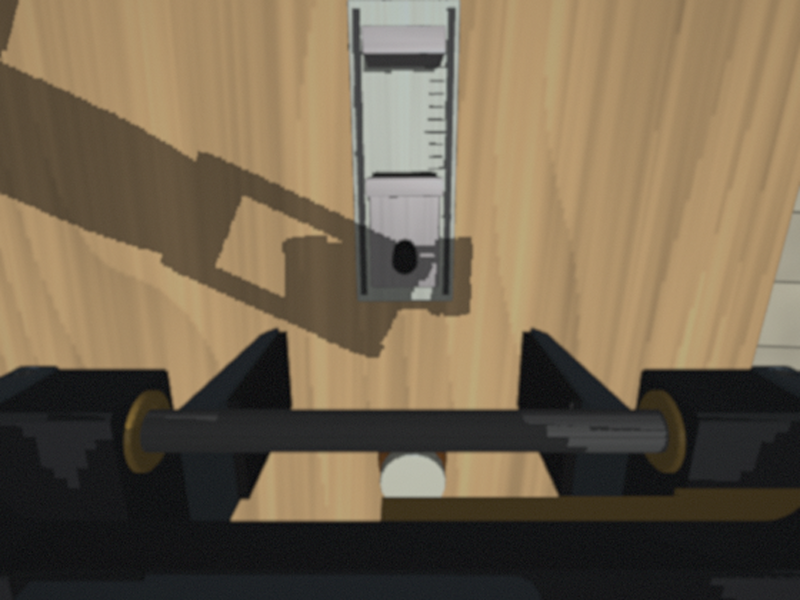

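The wrist picture shows the bed between columns 349–460 at row 0 and 358–452 at row 298. The fixed jaw's top is at rows 27–53, cols 361–447. The sliding jaw's pad edge is at row ~175 and the knob at (405,240–275).

```bash
python3 - <<'E'
from h import *
np.set_printoptions(precision=1,suppress=True)
f=pickle.load(open("w1.pkl","rb"));t=pickle.load(open("f0.pkl","rb"))["top"]
q=lambda u,v,z:onz(f,u*.7-.15,v*.7-.15,z)
print("bed back",q(358,298,15),q(452,298,15),"front",q(349,1,15),q(460,1,15),"mid",q(353.5,150,15),q(456,150,15))
print("fixed top front edge",q(361,53,65),q(447,53,65),"foot",q(368,68,15),q(437,68,15))
print("slide upright top front",q(366,178,65),q(443,178,65),"back",q(366,195,65),q(443,195,65))
print("knob top guess",q(404.5,264,90)); print("cam",cam(f)[1])
g=f["color"][160:200,276:292].astype(int).sum(2)/3
print(g.min(1).astype(int))
# height checks, two views: fixed jaw face top edge ends, knob
T=lambda x,y:(140+(x+.5)/3.4-.5,180+(y+.5)/3.4-.5)
print("knob tri",tri((f,404.5*.7-.15,264*.7-.15),(t,*T(700,98))))
print("bed BR corner tri",tri((f,452*.7,298*.7),(t,*T(749,48))),tri((f,358*.7,298*.7),(t,*T(752,151))))
E
```

```text
bed back [ 550.1 -295.    15. ] [ 638.3 -291.5   15. ] front [540. -50.  15.] [628.1 -46.6  15. ] mid [ 544.6 -162.7   15. ] [ 632.8 -159.2   15. ]
fixed top front edge [554.7 -97.2  65. ] [616.5 -94.8  65. ] foot [555.9 -97.9  15. ] [612.7 -95.7  15. ]
slide upright top front [ 559.7 -184.2   65. ] [ 619.  -181.8   65. ] back [ 560. -197.   65.] [ 619.8 -194.6   65. ]
knob top guess [ 591.9 -245.3   90. ]
cam [ 589.3 -173.5  436. ]
[165 164 164 163 163 162 146 109  59  22   9  14  13  11  12  12  16  12
  14  14  14  17  13  15  14  14  15  12  14  11  20  34  57  71  74  73
  73  73  73  74]
knob tri (array([ 590.2, -236.2,  127.2]), [1.900276164917448, 1.900276164917571])
bed BR corner tri (array([ 640.3, -294.5,    4.7]), [0.6029550426585045, 0.602955042658385]) (array([ 551.1, -295.2,   17.8]), [0.9452858377640263, 0.9452858377639395])
```

>>> move_arm:
  plan:
    - {"tx": 3,"ty": -1.08,"tz": 0.6,"wx": 0,"wy": 0,"wz": 0}
    - {"tx": 3,"ty": -1.08,"tz": 0.6,"wx": 0,"wy": 0,"wz": 0}
    - {"tx": 3,"ty": -1.08,"tz": 0.6,"wx": 0,"wy": 0,"wz": 0}
    - {"tx": 3,"ty": -1.08,"tz": 0.6,"wx": 0,"wy": 0,"wz": 0}
    - {"tx": 3,"ty": -1.08,"tz": 0.6,"wx": 0,"wy": 0,"wz": 0}
    - {"tx": 3,"ty": -1.08,"tz": 0.6,"wx": 0,"wy": 0,"wz": 0}
    - {"tx": 3,"ty": -1.08,"tz": 0.6,"wx": 0,"wy": 0,"wz": 0}
    - {"tx": 3,"ty": -1.08,"tz": 0.6,"wx": 0,"wy": 0,"wz": 0}
    - {"tx": 3,"ty": -1.08,"tz": 0.6,"wx": 0,"wy": 0,"wz": 0}
    - {"tx": 3,"ty": -1.08,"tz": 0.6,"wx": 0,"wy": 0,"wz": 0}
    - {"tx": 0,"ty": 0,"tz": 0,"wx": 0,"wy": 0,"wz": 0}
    - {"tx": 0,"ty": 0,"tz": 0,"wx": 0,"wy": 0,"wz": 0}

```text
time_s: 3.33
ee_pos: [472.9, 44.3, 204.2]
ee_rot: [180.0, 0.0, 92.3]
force: [-0.8, -0.3, 0.1]
gripper_width: 91.1
gripper_force: 0.0
```

```bash
python3 - <<'E'
from h import *
from workcell import grab_frame,env
np.set_printoptions(precision=1,suppress=True)
f=grab_frame("wrist");pickle.dump(f,open("w3.pkl","wb"));s=env.state();print(s["ee_pos"],s["ee_rot"])
im=f["color"];hsv=cv2.cvtColor(im,cv2.COLOR_RGB2HSV)
p=proj(f,(467.1,173.6,86));print(p)
out=im[...,::-1].copy();cv2.circle(out,tuple(int(v) for v in p),3,(0,0,255),1)
cv2.imwrite("pics/w3.png",cv2.resize(out,(800,600),interpolation=cv2.INTER_CUBIC))
E
```

```text
[473.8  43.6 204.4] [179.9   0.   92.2]
[283.2  49.3]
```

View pics/w3.png

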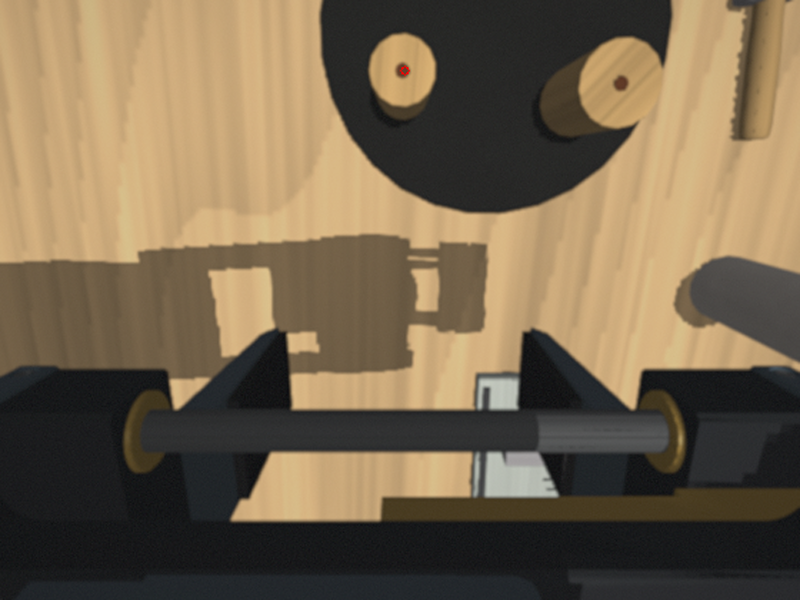

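The projected form centre (red dot) falls on the mid form's hole at (403,70), so the position is confirmed: TCP target (467,173.6).

>>> move_arm:
  plan:
    - {"tx": 3.25,"ty": -0.02,"tz": 0,"wx": 0,"wy": 0,"wz": 0}
    - {"tx": 3.25,"ty": -0.02,"tz": 0,"wx": 0,"wy": 0,"wz": 0}
    - {"tx": 3.25,"ty": -0.02,"tz": 1,"wx": 0,"wy": 0,"wz": 0}
    - {"tx": 3.25,"ty": -0.03,"tz": 1.5,"wx": 0,"wy": 0,"wz": 0}
    - {"tx": 0,"ty": 0,"tz": 2.8,"wx": 0,"wy": 0,"wz": 0}
    - {"tx": 0,"ty": 0,"tz": 3,"wx": 0,"wy": 0,"wz": 0}
    - {"tx": 0,"ty": 0,"tz": 3,"wx": 0,"wy": 0,"wz": 0}
    - {"tx": 0,"ty": 0,"tz": 3,"wx": 0,"wy": 0,"wz": 0}
    - {"tx": 0,"ty": 0,"tz": 1.5,"wx": 0,"wy": 0,"wz": 0}
    - {"tx": 0,"ty": 0,"tz": 0.5,"wx": 0,"wy": 0,"wz": 0}
    - {"tx": 0,"ty": 0,"tz": 0,"wx": 0,"wy": 0,"wz": 0}
    - {"tx": 0,"ty": 0,"tz": 0,"wx": 0,"wy": 0,"wz": 0}

```text
time_s: 4.38
ee_pos: [469.4, 173.7, 41.7]
ee_rot: [179.9, -0.0, 92.1]
force: [0.5, 0.8, 0.6]
gripper_width: 90.8
gripper_force: 0.0
```

>>> move_arm:
  plan:
    - {"tx": 0,"ty": 0,"tz": 0,"wx": 0,"wy": 0,"wz": 0}
    - {"tx": 0,"ty": 0,"tz": 0,"wx": 0,"wy": 0,"wz": 0}
    - {"tx": 0,"ty": 0,"tz": 0,"wx": 0,"wy": 0,"wz": 0}
    - {"tx": 0,"ty": 0,"tz": 0,"wx": 0,"wy": 0,"wz": 0}
    - {"tx": 0,"ty": 0,"tz": 0,"wx": 0,"wy": 0,"wz": 0}
    - {"tx": 0,"ty": 0,"tz": 0,"wx": 0,"wy": 0,"wz": 0}
    - {"tx": 0,"ty": 0,"tz": 0,"wx": 0,"wy": 0,"wz": 0}
    - {"tx": 0,"ty": 0,"tz": 0,"wx": 0,"wy": 0,"wz": 0}
    - {"tx": 0,"ty": 0,"tz": 0,"wx": 0,"wy": 0,"wz": 0}
    - {"tx": 0,"ty": 0,"tz": 0,"wx": 0,"wy": 0,"wz": 0}
  gripper: 3
  force: 12

```text
time_s: 5.22
ee_pos: [467.9, 174.3, 40.9]
ee_rot: [-180.0, 0.0, 92.2]
force: [-0.9, 0.1, 0.9]
gripper_width: 38.1
gripper_force: 12.0
```

>>> move_arm:
  plan:
    - {"tx": 0,"ty": 0,"tz": -1,"wx": 0,"wy": 0,"wz": 0}
    - {"tx": 0,"ty": 0,"tz": -2,"wx": 0,"wy": 0,"wz": 0}
    - {"tx": 0,"ty": 0,"tz": -3,"wx": 0,"wy": 0,"wz": 0}
    - {"tx": 0,"ty": 0,"tz": -3,"wx": 0,"wy": 0,"wz": 0}
    - {"tx": 0,"ty": 0,"tz": -1,"wx": 0,"wy": 0,"wz": 0}

```text
time_s: 5.63
ee_pos: [470.3, 175.1, 145.5]
ee_rot: [179.6, -0.1, 92.2]
force: [0.7, -0.3, -1.2]
gripper_width: 37.7
gripper_force: 12.0
```

>>> move_arm:
  plan:
    - {"tx": -1.5,"ty": 0.54,"tz": 0,"wx": 0,"wy": 0,"wz": 0}
    - {"tx": -3,"ty": 1.08,"tz": 0,"wx": 0,"wy": 0,"wz": 0}
    - {"tx": -3,"ty": 1.08,"tz": 0,"wx": 0,"wy": 0,"wz": 0}
    - {"tx": -3,"ty": 1.08,"tz": 0,"wx": 0,"wy": 0,"wz": 0}
    - {"tx": -3,"ty": 1.08,"tz": 0,"wx": 0,"wy": 0,"wz": 0}
    - {"tx": -3,"ty": 1.08,"tz": 0,"wx": 0,"wy": 0,"wz": 0}
    - {"tx": -3,"ty": 1.08,"tz": 0,"wx": 0,"wy": 0,"wz": 0}
    - {"tx": -3,"ty": 1.08,"tz": 0,"wx": 0,"wy": 0,"wz": 0}
    - {"tx": -3,"ty": 1.08,"tz": 0,"wx": 0,"wy": 0,"wz": 0}
    - {"tx": -3,"ty": 1.08,"tz": 0,"wx": 0,"wy": 0,"wz": 0}
    - {"tx": -1.4,"ty": 0.5,"tz": 0,"wx": 0,"wy": 0,"wz": 0}
    - {"tx": 0,"ty": 0,"tz": 0,"wx": 0,"wy": 0,"wz": 0}

```text
time_s: 6.63
ee_pos: [588.0, -123.1, 140.4]
ee_rot: [180.0, 0.0, 92.0]
force: [-0.0, 1.0, -1.1]
gripper_width: 38.1
gripper_force: 12.0
```

>>> move_arm:
  plan:
    - {"tx": 0,"ty": 0,"tz": 1,"wx": 0,"wy": 0,"wz": 0}
    - {"tx": 0,"ty": 0,"tz": 1,"wx": 0,"wy": 0,"wz": 0}
    - {"tx": 0,"ty": 0,"tz": 0,"wx": 0,"wy": 0,"wz": 0}
    - {"tx": 0,"ty": 0,"tz": 0,"wx": 0,"wy": 0,"wz": 0}
    - {"tx": 0,"ty": 0,"tz": 0,"wx": 0,"wy": 0,"wz": 0}

```text
time_s: 7.05
ee_pos: [586.8, -119.2, 120.8]
ee_rot: [-180.0, -0.0, 92.3]
force: [0.9, 0.2, -1.1]
gripper_width: 37.5
gripper_force: 12.0
```

```bash
python3 - <<'E'
from h import *
from workcell import grab_frame,env
np.set_printoptions(precision=1,suppress=True)
s=env.state();print(s["ee_pos"],s["ee_rot"],s["gripper_width"])
f=grab_frame("side");pickle.dump(f,open("s4.pkl","wb"))
b=cv2.resize(f["color"][140:290,230:390],None,fx=4,fy=4,interpolation=cv2.INTER_CUBIC);cv2.imwrite("pics/s4.png",b[...,::-1])
p=s["ee_pos"];print(proj(f,[p[0],p[1],p[2]-35]),proj(f,[p[0],p[1],p[2]+45]))
E
```

```text
[ 586.8 -119.2  120.8] [-180.    -0.    92.3] 37.45657662580868
[299.9 186.5] [300.8 160.3]
```

View pics/s4.png

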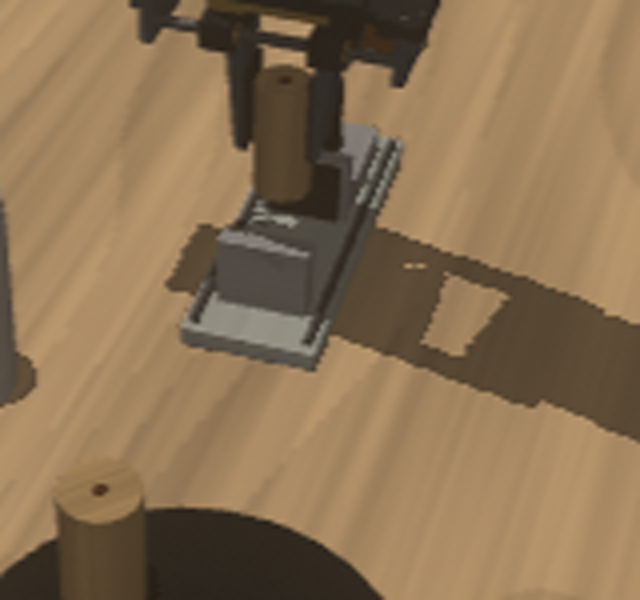

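Side crop: the form hangs upright in the fingers with its foot at (282,197), between the fixed jaw (265,270) and the sliding jaw (330,185). It is clear of both.

>>> move_arm:
  plan:
    - {"tx": -0.2,"ty": 0,"tz": 1,"wx": 0,"wy": 0,"wz": 0}
    - {"tx": 0,"ty": 0,"tz": 1.5,"wx": 0,"wy": 0,"wz": 0}
    - {"tx": 0,"ty": 0,"tz": 1.5,"wx": 0,"wy": 0,"wz": 0}
    - {"tx": 0,"ty": 0,"tz": 1.5,"wx": 0,"wy": 0,"wz": 0}
    - {"tx": 0,"ty": 0,"tz": 0.8,"wx": 0,"wy": 0,"wz": 0}
    - {"tx": 0,"ty": 0,"tz": 0.3,"wx": 0,"wy": 0,"wz": 0}
    - {"tx": 0,"ty": 0,"tz": 0.2,"wx": 0,"wy": 0,"wz": 0}
    - {"tx": 0,"ty": 0,"tz": 0,"wx": 0,"wy": 0,"wz": 0}
    - {"tx": 0,"ty": 0,"tz": 0,"wx": 0,"wy": 0,"wz": 0}
    - {"tx": 0,"ty": 0,"tz": 0,"wx": 0,"wy": 0,"wz": 0}

```text
time_s: 7.93
ee_pos: [587.9, -122.4, 53.8]
ee_rot: [179.9, 0.0, 92.2]
force: [0.1, 0.4, -1.2]
gripper_width: 37.8
gripper_force: 12.0
```

>>> move_arm:
  plan:
    - {"tx": 0,"ty": 0,"tz": 0.1,"wx": 0,"wy": 0,"wz": 0}
    - {"tx": 0,"ty": 0,"tz": 0.1,"wx": 0,"wy": 0,"wz": 0}
    - {"tx": 0,"ty": 0,"tz": 0.05,"wx": 0,"wy": 0,"wz": 0}
    - {"tx": 0,"ty": 0,"tz": 0,"wx": 0,"wy": 0,"wz": 0}
    - {"tx": 0,"ty": 0,"tz": 0,"wx": 0,"wy": 0,"wz": 0}
    - {"tx": 0,"ty": 0,"tz": 0,"wx": 0,"wy": 0,"wz": 0}

```text
time_s: 8.43
ee_pos: [587.3, -122.3, 50.5]
ee_rot: [180.0, 0.0, 92.2]
force: [-1.1, -0.2, -0.6]
gripper_width: 37.6
gripper_force: 12.0
```

>>> move_arm:
  plan:
    - {"tx": 0,"ty": 0,"tz": 0.05,"wx": 0,"wy": 0,"wz": 0}
    - {"tx": 0,"ty": 0,"tz": 0.03,"wx": 0,"wy": 0,"wz": 0}
    - {"tx": 0,"ty": 0,"tz": 0,"wx": 0,"wy": 0,"wz": 0}
    - {"tx": 0,"ty": 0,"tz": 0,"wx": 0,"wy": 0,"wz": 0}

```text
time_s: 8.77
ee_pos: [587.3, -122.3, 49.9]
ee_rot: [180.0, 0.0, 92.2]
force: [-0.5, -0.5, 1.4]
gripper_width: 37.6
gripper_force: 12.0
```

>>> move_arm:
  plan:
    - {"tx": 0,"ty": 0,"tz": 0.04,"wx": 0,"wy": 0,"wz": 0}
    - {"tx": 0,"ty": 0,"tz": 0,"wx": 0,"wy": 0,"wz": 0}
    - {"tx": 0,"ty": 0,"tz": 0,"wx": 0,"wy": 0,"wz": 0}

```text
time_s: 9.02
ee_pos: [587.3, -122.3, 49.9]
ee_rot: [180.0, 0.0, 92.2]
force: [-0.8, 0.9, 5.3]
gripper_width: 37.7
gripper_force: 12.0
```

```bash
python3 -c "
from workcell import env
s=env.state();print(s['ee_pos'],s['force'])"
```

```text
[ 587.31775116 -122.32261534   49.8834198 ] [-0.84103758  0.92554125  5.28481942]
```

>>> move_arm:
  plan:
    - {"tx": 0,"ty": 0,"tz": -0.04,"wx": 0,"wy": 0,"wz": 0}
    - {"tx": 0,"ty": 0,"tz": 0,"wx": 0,"wy": 0,"wz": 0}

```text
time_s: 9.18
ee_pos: [587.3, -122.3, 49.9]
ee_rot: [180.0, 0.0, 92.2]
force: [-1.5, -0.1, 3.9]
gripper_width: 37.6
gripper_force: 12.0
```

>>> move_arm:
  plan:
    - {"tx": 0,"ty": 0,"tz": 0,"wx": 0,"wy": 0,"wz": 0}
    - {"tx": 0,"ty": 0,"tz": 0,"wx": 0,"wy": 0,"wz": 0}
    - {"tx": 0,"ty": 0,"tz": 0,"wx": 0,"wy": 0,"wz": 0}
    - {"tx": 0,"ty": 0,"tz": 0,"wx": 0,"wy": 0,"wz": 0}
    - {"tx": 0,"ty": 0,"tz": 0,"wx": 0,"wy": 0,"wz": 0}
    - {"tx": 0,"ty": 0,"tz": 0,"wx": 0,"wy": 0,"wz": 0}
  gripper: 7

```text
time_s: 9.68
ee_pos: [587.2, -122.3, 49.5]
ee_rot: [-180.0, 0.0, 92.2]
force: [0.5, -0.2, 0.1]
gripper_width: 69.8
gripper_force: 0.0
```

>>> move_arm:
  plan:
    - {"tx": 0,"ty": 0,"tz": -0.5,"wx": 0,"wy": 0,"wz": 0}
    - {"tx": 0,"ty": 0,"tz": -2,"wx": 0,"wy": 0,"wz": 0}
    - {"tx": 0,"ty": 0,"tz": -3,"wx": 0,"wy": 0,"wz": 0}
    - {"tx": 0,"ty": 0,"tz": -3,"wx": 0,"wy": 0,"wz": 0}
    - {"tx": -3,"ty": 0,"tz": -3,"wx": 0,"wy": 0,"wz": 0}
    - {"tx": -3,"ty": 0,"tz": -3,"wx": 0,"wy": 0,"wz": 0}
    - {"tx": -3,"ty": 0,"tz": 0,"wx": 0,"wy": 0,"wz": 0}
    - {"tx": -3,"ty": 0,"tz": 0,"wx": 0,"wy": 0,"wz": 0}
    - {"tx": 0,"ty": 0,"tz": 0,"wx": 0,"wy": 0,"wz": 0}
    - {"tx": 0,"ty": 0,"tz": 0,"wx": 0,"wy": 0,"wz": 0}

```text
time_s: 10.52
ee_pos: [591.6, -242.3, 193.7]
ee_rot: [180.0, -0.0, 92.1]
force: [-0.7, 0.3, -0.3]
gripper_width: 69.7
gripper_force: 0.0
```

```bash
python3 - <<'E'
from h import *
from workcell import grab_frame,env
np.set_printoptions(precision=1,suppress=True)
s=env.state();print(s["ee_pos"],s["ee_rot"],s["gripper_width"])
f=grab_frame("wrist");pickle.dump(f,open("w5.pkl","wb"))
b=cv2.resize(f["color"][0:250,160:400],None,fx=2.4,fy=2.4,interpolation=cv2.INTER_CUBIC);cv2.imwrite("pics/w5.png",b[...,::-1])
print((proj(f,(587.3,-122.3,95))-[160,0])*2.4)
E
```

```text
[ 591.6 -242.3  193.7] [180.   -0.   92.1] 69.72161115571697
[298.1 138.9]
```

View pics/w5.png

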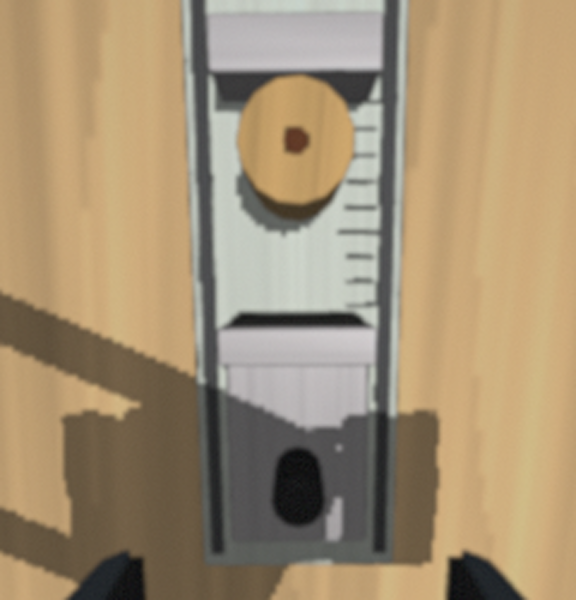

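Wrist crop: the form stands upright with its top centre at (296,139). The fixed jaw's top spans 209–383 (centre 296) and the sliding jaw spans 220–377 (centre 298), so it is centred. The knob runs from row 448 to 525 at column 298.

```bash
python3 - <<'E'
from h import *
np.set_printoptions(precision=1,suppress=True)
f=pickle.load(open("w5.pkl","rb"));q=lambda u,v,z:onz(f,160+u/2.4,v/2.4,z)
print("knob rear rim",q(298,525,90),"sides",q(272,500,90),q(323,500,90),"base front",q(298,448,35))
print("form",q(296,139,95),"jaw top",q(209,70,65),q(383,70,65),"slide top",q(220,328,65),q(377,328,65), "pad",q(298,315,59))
E
```

```text
knob rear rim [ 592.2 -252.6   90. ] sides [ 582.3 -243.4   90. ] [ 601.  -242.7   90. ] base front [ 591.7 -235.3   35. ]
form [ 586.6 -122.4   95. ] jaw top [555.6 -96.9  65. ] [615.7 -94.7  65. ] slide top [ 560.3 -184.    65. ] [ 619.4 -181.8   65. ] pad [ 589.5 -178.4   59. ]
```

>>> move_arm:
  plan:
    - {"tx": 0,"ty": 0,"tz": 2,"wx": 0,"wy": 0,"wz": 0}
    - {"tx": 0,"ty": 0,"tz": 3,"wx": 0,"wy": 0,"wz": 0}
    - {"tx": 0,"ty": 0,"tz": 3,"wx": 0,"wy": 0,"wz": 0}
    - {"tx": 0,"ty": 0,"tz": 3,"wx": 0,"wy": 0,"wz": 0}
    - {"tx": 0,"ty": 0,"tz": 2,"wx": 0,"wy": 0,"wz": 0}
    - {"tx": 0,"ty": 0,"tz": 1,"wx": 0,"wy": 0,"wz": 0}
    - {"tx": 0,"ty": 0,"tz": 0,"wx": 0,"wy": 0,"wz": 0}
    - {"tx": 0,"ty": 0,"tz": 0,"wx": 0,"wy": 0,"wz": 0}

```text
time_s: 11.23
ee_pos: [592.3, -240.4, 54.1]
ee_rot: [180.0, 0.0, 92.3]
force: [0.8, 0.0, 0.9]
gripper_width: 69.6
gripper_force: 0.0
```

>>> move_arm:
  plan:
    - {"tx": 0,"ty": 0,"tz": 0,"wx": 0,"wy": 0,"wz": 0}
    - {"tx": 0,"ty": 0,"tz": 0,"wx": 0,"wy": 0,"wz": 0}
    - {"tx": 0,"ty": 0,"tz": 0,"wx": 0,"wy": 0,"wz": 0}
    - {"tx": 0,"ty": 0,"tz": 0,"wx": 0,"wy": 0,"wz": 0}
    - {"tx": 0,"ty": 0,"tz": 0,"wx": 0,"wy": 0,"wz": 0}
    - {"tx": 0,"ty": 0,"tz": 0,"wx": 0,"wy": 0,"wz": 0}
    - {"tx": 0,"ty": 0,"tz": 0,"wx": 0,"wy": 0,"wz": 0}
    - {"tx": 0,"ty": 0,"tz": 0,"wx": 0,"wy": 0,"wz": 0}
    - {"tx": 0,"ty": 0,"tz": 0,"wx": 0,"wy": 0,"wz": 0}
    - {"tx": 0,"ty": 0,"tz": 0,"wx": 0,"wy": 0,"wz": 0}
  gripper: 1
  force: 40

```text
time_s: 12.07
ee_pos: [592.6, -241.2, 53.7]
ee_rot: [179.9, 0.0, 92.2]
force: [3.4, -0.2, -0.4]
gripper_width: 19.4
gripper_force: 40.0
```

>>> move_arm:
  plan:
    - {"tx": 0.2,"ty": 0,"tz": 0,"wx": 0,"wy": 0,"wz": 0}
    - {"tx": 0.4,"ty": 0,"tz": 0,"wx": 0,"wy": 0,"wz": 0}
    - {"tx": 0.5,"ty": 0,"tz": 0,"wx": 0,"wy": 0,"wz": 0}
    - {"tx": 0.5,"ty": 0,"tz": 0,"wx": 0,"wy": 0,"wz": 0}
    - {"tx": 0.5,"ty": 0,"tz": 0,"wx": 0,"wy": 0,"wz": 0}
    - {"tx": 0.5,"ty": 0,"tz": 0,"wx": 0,"wy": 0,"wz": 0}
    - {"tx": 0.3,"ty": 0,"tz": 0,"wx": 0,"wy": 0,"wz": 0}
    - {"tx": 0.2,"ty": 0,"tz": 0,"wx": 0,"wy": 0,"wz": 0}
    - {"tx": 0,"ty": 0,"tz": 0,"wx": 0,"wy": 0,"wz": 0}
    - {"tx": 0,"ty": 0,"tz": 0,"wx": 0,"wy": 0,"wz": 0}

```text
time_s: 12.9
ee_pos: [591.2, -210.3, 53.7]
ee_rot: [179.9, 0.0, 92.2]
force: [3.8, -2.9, -2.4]
gripper_width: 19.0
gripper_force: 40.0
```

>>> move_arm:
  plan:
    - {"tx": 0.15,"ty": 0,"tz": 0,"wx": 0,"wy": 0,"wz": 0}
    - {"tx": 0.15,"ty": 0,"tz": 0,"wx": 0,"wy": 0,"wz": 0}
    - {"tx": 0.15,"ty": 0,"tz": 0,"wx": 0,"wy": 0,"wz": 0}
    - {"tx": 0.15,"ty": 0,"tz": 0,"wx": 0,"wy": 0,"wz": 0}
    - {"tx": 0.1,"ty": 0,"tz": 0,"wx": 0,"wy": 0,"wz": 0}
    - {"tx": 0,"ty": 0,"tz": 0,"wx": 0,"wy": 0,"wz": 0}
    - {"tx": 0,"ty": 0,"tz": 0,"wx": 0,"wy": 0,"wz": 0}

```text
time_s: 13.48
ee_pos: [590.9, -203.6, 53.7]
ee_rot: [179.9, 0.0, 92.2]
force: [4.8, -3.4, -2.5]
gripper_width: 19.4
gripper_force: 40.0
```

>>> move_arm:
  plan:
    - {"tx": 0.1,"ty": 0,"tz": 0,"wx": 0,"wy": 0,"wz": 0}
    - {"tx": 0.1,"ty": 0,"tz": 0,"wx": 0,"wy": 0,"wz": 0}
    - {"tx": 0.1,"ty": 0,"tz": 0,"wx": 0,"wy": 0,"wz": 0}
    - {"tx": 0.05,"ty": 0,"tz": 0,"wx": 0,"wy": 0,"wz": 0}
    - {"tx": 0,"ty": 0,"tz": 0,"wx": 0,"wy": 0,"wz": 0}
    - {"tx": 0,"ty": 0,"tz": 0,"wx": 0,"wy": 0,"wz": 0}

```text
time_s: 13.98
ee_pos: [590.8, -200.3, 53.6]
ee_rot: [179.9, 0.1, 92.2]
force: [4.3, -4.0, -1.1]
gripper_width: 19.5
gripper_force: 40.0
```

>>> move_arm:
  plan:
    - {"tx": 0.05,"ty": 0,"tz": 0,"wx": 0,"wy": 0,"wz": 0}
    - {"tx": 0.05,"ty": 0,"tz": 0,"wx": 0,"wy": 0,"wz": 0}
    - {"tx": 0,"ty": 0,"tz": 0,"wx": 0,"wy": 0,"wz": 0}
    - {"tx": 0,"ty": 0,"tz": 0,"wx": 0,"wy": 0,"wz": 0}

```text
time_s: 14.32
ee_pos: [590.8, -199.3, 53.7]
ee_rot: [179.9, 0.1, 92.2]
force: [3.8, -4.4, -3.6]
gripper_width: 19.2
gripper_force: 40.0
```

>>> move_arm:
  plan:
    - {"tx": 0.05,"ty": 0,"tz": 0,"wx": 0,"wy": 0,"wz": 0}
    - {"tx": 0,"ty": 0,"tz": 0,"wx": 0,"wy": 0,"wz": 0}
    - {"tx": 0,"ty": 0,"tz": 0,"wx": 0,"wy": 0,"wz": 0}

```text
time_s: 14.57
ee_pos: [590.7, -198.9, 53.7]
ee_rot: [179.9, 0.1, 92.2]
force: [2.8, -4.2, -1.8]
gripper_width: 19.5
gripper_force: 40.0
```

>>> move_arm:
  plan:
    - {"tx": 0.05,"ty": 0,"tz": 0,"wx": 0,"wy": 0,"wz": 0}
    - {"tx": 0,"ty": 0,"tz": 0,"wx": 0,"wy": 0,"wz": 0}
    - {"tx": 0,"ty": 0,"tz": 0,"wx": 0,"wy": 0,"wz": 0}

```text
time_s: 14.82
ee_pos: [590.7, -198.3, 53.7]
ee_rot: [179.9, 0.1, 92.2]
force: [3.7, -3.6, -2.3]
gripper_width: 19.0
gripper_force: 40.0
```

>>> move_arm:
  plan:
    - {"tx": 0.05,"ty": 0,"tz": 0,"wx": 0,"wy": 0,"wz": 0}
    - {"tx": 0,"ty": 0,"tz": 0,"wx": 0,"wy": 0,"wz": 0}
    - {"tx": 0,"ty": 0,"tz": 0,"wx": 0,"wy": 0,"wz": 0}

```text
time_s: 15.07
ee_pos: [590.7, -197.9, 53.7]
ee_rot: [179.9, 0.1, 92.2]
force: [3.4, -3.5, -2.8]
gripper_width: 19.4
gripper_force: 40.0
```

>>> move_arm:
  plan:
    - {"tx": 0.05,"ty": 0,"tz": 0,"wx": 0,"wy": 0,"wz": 0}
    - {"tx": 0,"ty": 0,"tz": 0,"wx": 0,"wy": 0,"wz": 0}
    - {"tx": 0,"ty": 0,"tz": 0,"wx": 0,"wy": 0,"wz": 0}

```text
time_s: 15.32
ee_pos: [590.7, -197.4, 53.7]
ee_rot: [179.9, 0.1, 92.2]
force: [3.4, -3.8, -3.3]
gripper_width: 19.5
gripper_force: 40.0
```

>>> move_arm:
  plan:
    - {"tx": 0.05,"ty": 0,"tz": 0,"wx": 0,"wy": 0,"wz": 0}
    - {"tx": 0,"ty": 0,"tz": 0,"wx": 0,"wy": 0,"wz": 0}
    - {"tx": 0,"ty": 0,"tz": 0,"wx": 0,"wy": 0,"wz": 0}

```text
time_s: 15.57
ee_pos: [590.6, -196.9, 53.7]
ee_rot: [179.9, 0.1, 92.2]
force: [3.7, -3.1, -2.4]
gripper_width: 19.3
gripper_force: 40.0
```

>>> move_arm:
  plan:
    - {"tx": 0.05,"ty": 0,"tz": 0,"wx": 0,"wy": 0,"wz": 0}
    - {"tx": 0,"ty": 0,"tz": 0,"wx": 0,"wy": 0,"wz": 0}
    - {"tx": 0,"ty": 0,"tz": 0,"wx": 0,"wy": 0,"wz": 0}

```text
time_s: 15.82
ee_pos: [590.6, -196.7, 53.7]
ee_rot: [179.9, 0.1, 92.2]
force: [3.3, -4.7, -2.3]
gripper_width: 19.4
gripper_force: 40.0
```

>>> move_arm:
  plan:
    - {"tx": 0.05,"ty": 0,"tz": 0,"wx": 0,"wy": 0,"wz": 0}
    - {"tx": 0,"ty": 0,"tz": 0,"wx": 0,"wy": 0,"wz": 0}
    - {"tx": 0,"ty": 0,"tz": 0,"wx": 0,"wy": 0,"wz": 0}

```text
time_s: 16.07
ee_pos: [590.6, -196.5, 53.7]
ee_rot: [179.9, 0.1, 92.2]
force: [4.2, -6.7, -2.4]
gripper_width: 19.6
gripper_force: 40.0
```

>>> move_arm:
  plan:
    - {"tx": 0.05,"ty": 0,"tz": 0,"wx": 0,"wy": 0,"wz": 0}
    - {"tx": 0,"ty": 0,"tz": 0,"wx": 0,"wy": 0,"wz": 0}
    - {"tx": 0,"ty": 0,"tz": 0,"wx": 0,"wy": 0,"wz": 0}

```text
time_s: 16.32
ee_pos: [590.6, -196.4, 53.7]
ee_rot: [179.9, 0.2, 92.3]
force: [4.1, -6.5, -2.4]
gripper_width: 19.4
gripper_force: 40.0
```

>>> move_arm:
  plan:
    - {"tx": 0.05,"ty": 0,"tz": 0,"wx": 0,"wy": 0,"wz": 0}
    - {"tx": 0,"ty": 0,"tz": 0,"wx": 0,"wy": 0,"wz": 0}
    - {"tx": 0,"ty": 0,"tz": 0,"wx": 0,"wy": 0,"wz": 0}

```text
time_s: 16.57
ee_pos: [590.6, -196.2, 53.7]
ee_rot: [179.9, 0.2, 92.3]
force: [4.0, -8.1, -2.9]
gripper_width: 19.4
gripper_force: 40.0
```

>>> move_arm:
  plan:
    - {"tx": 0.05,"ty": 0,"tz": 0,"wx": 0,"wy": 0,"wz": 0}
    - {"tx": 0,"ty": 0,"tz": 0,"wx": 0,"wy": 0,"wz": 0}
    - {"tx": 0,"ty": 0,"tz": 0,"wx": 0,"wy": 0,"wz": 0}

```text
time_s: 16.82
ee_pos: [590.6, -196.1, 53.7]
ee_rot: [179.9, 0.2, 92.3]
force: [4.3, -8.8, -3.5]
gripper_width: 19.4
gripper_force: 40.0
```

>>> move_arm:
  plan:
    - {"tx": 0.05,"ty": 0,"tz": 0,"wx": 0,"wy": 0,"wz": 0}
    - {"tx": 0,"ty": 0,"tz": 0,"wx": 0,"wy": 0,"wz": 0}
    - {"tx": 0,"ty": 0,"tz": 0,"wx": 0,"wy": 0,"wz": 0}

```text
time_s: 17.07
ee_pos: [590.6, -195.9, 53.7]
ee_rot: [179.9, 0.3, 92.3]
force: [3.7, -9.8, -2.6]
gripper_width: 19.2
gripper_force: 40.0
```

>>> move_arm:
  plan:
    - {"tx": 0.05,"ty": 0,"tz": 0,"wx": 0,"wy": 0,"wz": 0}
    - {"tx": 0.05,"ty": 0,"tz": 0,"wx": 0,"wy": 0,"wz": 0}
    - {"tx": 0,"ty": 0,"tz": 0,"wx": 0,"wy": 0,"wz": 0}
    - {"tx": 0,"ty": 0,"tz": 0,"wx": 0,"wy": 0,"wz": 0}

```text
time_s: 17.4
ee_pos: [590.6, -195.7, 53.7]
ee_rot: [179.9, 0.3, 92.3]
force: [4.0, -11.5, -4.8]
gripper_width: 19.1
gripper_force: 40.0
```

>>> move_arm:
  plan:
    - {"tx": 0.05,"ty": 0,"tz": 0,"wx": 0,"wy": 0,"wz": 0}
    - {"tx": 0.05,"ty": 0,"tz": 0,"wx": 0,"wy": 0,"wz": 0}
    - {"tx": 0,"ty": 0,"tz": 0,"wx": 0,"wy": 0,"wz": 0}
    - {"tx": 0,"ty": 0,"tz": 0,"wx": 0,"wy": 0,"wz": 0}

```text
time_s: 17.73
ee_pos: [590.6, -195.4, 53.7]
ee_rot: [179.9, 0.4, 92.3]
force: [2.8, -13.4, -4.7]
gripper_width: 19.3
gripper_force: 40.0
```

>>> move_arm:
  plan:
    - {"tx": 0.05,"ty": 0,"tz": 0,"wx": 0,"wy": 0,"wz": 0}
    - {"tx": 0,"ty": 0,"tz": 0,"wx": 0,"wy": 0,"wz": 0}
    - {"tx": 0,"ty": 0,"tz": 0,"wx": 0,"wy": 0,"wz": 0}
    - {"tx": 0,"ty": 0,"tz": 0,"wx": 0,"wy": 0,"wz": 0}

```text
time_s: 18.07
ee_pos: [590.6, -195.2, 53.7]
ee_rot: [179.9, 0.4, 92.3]
force: [2.6, -16.0, -5.2]
gripper_width: 19.6
gripper_force: 40.0
```

```bash
python3 - <<'E'
from h import *
from workcell import grab_frame
pickle.dump([grab_frame("side"),grab_frame("wrist"),grab_frame("top")],open("pre.pkl","wb"))
E
```

>>> move_arm:
  plan:
    - {"tx": 0,"ty": 0,"tz": 0,"wx": 0,"wy": 0,"wz": 0}
    - {"tx": 0,"ty": 0,"tz": 0,"wx": 0,"wy": 0,"wz": 0}
    - {"tx": 0,"ty": 0,"tz": 0,"wx": 0,"wy": 0,"wz": 0}
    - {"tx": 0,"ty": 0,"tz": 0,"wx": 0,"wy": 0,"wz": 0}
    - {"tx": 0,"ty": 0,"tz": 0,"wx": 0,"wy": 0,"wz": 0}
    - {"tx": 0,"ty": 0,"tz": 0,"wx": 0,"wy": 0,"wz": 0}
  gripper: 6

```text
time_s: 18.72
ee_pos: [589.7, -190.2, 53.6]
ee_rot: [-180.0, -0.0, 92.3]
force: [-0.2, 0.7, -0.9]
gripper_width: 56.3
gripper_force: 0.0
```

```bash
python3 - <<'E'
from h import *
from workcell import grab_frame,env
s=env.state();print(s["ee_pos"],s["force"])
post=[grab_frame("side"),grab_frame("wrist"),grab_frame("top")];pre=pickle.load(open("pre.pkl","rb"))
pickle.dump(post,open("post.pkl","wb"))
a=[cv2.resize(x["color"][130:230,260:350],None,fx=4.4,fy=4.4,interpolation=cv2.INTER_CUBIC) for x in(pre[0],post[0])]
cv2.imwrite("pics/prepost.png",np.hstack(a)[...,::-1])
E
```

```text
[ 589.66664772 -190.1677591    53.59827592] [-0.23347312  0.72915438 -0.92590365]
```

View pics/prepost.png

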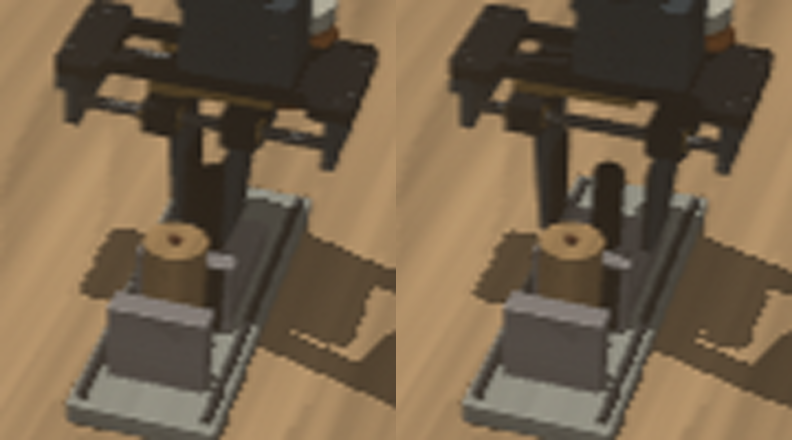

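Left is before release and right is after: the form stays upright against the fixed jaw (top at (570,240)), and the knob is free at (608,200). I'll check by touch whether the jaw kept its load.

>>> move_arm:
  plan:
    - {"tx": -0.25,"ty": 0.1,"tz": 0,"wx": 0,"wy": 0,"wz": 0}
    - {"tx": -0.25,"ty": 0.1,"tz": 0,"wx": 0,"wy": 0,"wz": 0}
    - {"tx": 0,"ty": 0,"tz": 0,"wx": 0,"wy": 0,"wz": 0}
    - {"tx": 0,"ty": 0,"tz": 0,"wx": 0,"wy": 0,"wz": 0}

```text
time_s: 19.2
ee_pos: [592.2, -195.8, 53.6]
ee_rot: [180.0, 0.0, 92.2]
force: [0.5, 0.1, 0.1]
gripper_width: 59.9
gripper_force: 0.0
```

>>> move_arm:
  plan:
    - {"tx": 0,"ty": 0,"tz": 0,"wx": 0,"wy": 0,"wz": 0}
    - {"tx": 0,"ty": 0,"tz": 0,"wx": 0,"wy": 0,"wz": 0}
    - {"tx": 0,"ty": 0,"tz": 0,"wx": 0,"wy": 0,"wz": 0}
    - {"tx": 0,"ty": 0,"tz": 0,"wx": 0,"wy": 0,"wz": 0}
    - {"tx": 0,"ty": 0,"tz": 0,"wx": 0,"wy": 0,"wz": 0}
    - {"tx": 0,"ty": 0,"tz": 0,"wx": 0,"wy": 0,"wz": 0}
    - {"tx": 0,"ty": 0,"tz": 0,"wx": 0,"wy": 0,"wz": 0}
    - {"tx": 0,"ty": 0,"tz": 0,"wx": 0,"wy": 0,"wz": 0}
  gripper: 1
  force: 40

```text
time_s: 19.87
ee_pos: [590.6, -195.6, 53.5]
ee_rot: [-179.8, -0.0, 92.2]
force: [-5.0, -0.8, 2.5]
gripper_width: 19.1
gripper_force: 40.0
```

>>> move_arm:
  plan:
    - {"tx": 0.1,"ty": 0,"tz": 0,"wx": 0,"wy": 0,"wz": 0}
    - {"tx": 0.1,"ty": 0,"tz": 0,"wx": 0,"wy": 0,"wz": 0}
    - {"tx": 0,"ty": 0,"tz": 0,"wx": 0,"wy": 0,"wz": 0}
    - {"tx": 0,"ty": 0,"tz": 0,"wx": 0,"wy": 0,"wz": 0}

```text
time_s: 20.2
ee_pos: [590.6, -195.1, 53.5]
ee_rot: [-179.8, 0.1, 92.3]
force: [-5.8, -5.6, 2.2]
gripper_width: 19.3
gripper_force: 40.0
```

>>> move_arm:
  plan:
    - {"tx": 0.1,"ty": 0,"tz": 0,"wx": 0,"wy": 0,"wz": 0}
    - {"tx": 0.1,"ty": 0,"tz": 0,"wx": 0,"wy": 0,"wz": 0}
    - {"tx": 0,"ty": 0,"tz": 0,"wx": 0,"wy": 0,"wz": 0}
    - {"tx": 0,"ty": 0,"tz": 0,"wx": 0,"wy": 0,"wz": 0}

```text
time_s: 20.53
ee_pos: [590.6, -194.6, 53.5]
ee_rot: [-179.9, 0.3, 92.3]
force: [-5.9, -8.9, 0.8]
gripper_width: 19.3
gripper_force: 40.0
```

>>> move_arm:
  plan:
    - {"tx": 0.1,"ty": -0.08,"tz": 0,"wx": 0,"wy": 0,"wz": 0}
    - {"tx": 0.1,"ty": 0,"tz": 0,"wx": 0,"wy": 0,"wz": 0}
    - {"tx": 0,"ty": 0,"tz": 0,"wx": 0,"wy": 0,"wz": 0}
    - {"tx": 0,"ty": 0,"tz": 0,"wx": 0,"wy": 0,"wz": 0}
    - {"tx": 0,"ty": 0,"tz": 0,"wx": 0,"wy": 0,"wz": 0}

```text
time_s: 20.95
ee_pos: [590.6, -194.0, 53.5]
ee_rot: [-180.0, 0.4, 92.3]
force: [-5.2, -14.4, -0.9]
gripper_width: 19.1
gripper_force: 40.0
```

>>> move_arm:
  plan:
    - {"tx": -0.1,"ty": 0,"tz": 0,"wx": 0,"wy": 0,"wz": 0}
    - {"tx": -0.1,"ty": 0,"tz": 0,"wx": 0,"wy": 0,"wz": 0}
    - {"tx": 0,"ty": 0,"tz": 0,"wx": 0,"wy": 0,"wz": 0}
    - {"tx": 0,"ty": 0,"tz": 0,"wx": 0,"wy": 0,"wz": 0}
    - {"tx": 0,"ty": 0,"tz": 0,"wx": 0,"wy": 0,"wz": 0}

```text
time_s: 21.37
ee_pos: [590.6, -194.3, 53.5]
ee_rot: [-179.9, 0.2, 92.3]
force: [-3.8, -7.2, 0.5]
gripper_width: 19.1
gripper_force: 40.0
```

>>> move_arm:
  plan:
    - {"tx": -0.1,"ty": 0,"tz": 0,"wx": 0,"wy": 0,"wz": 0}
    - {"tx": -0.1,"ty": 0,"tz": 0,"wx": 0,"wy": 0,"wz": 0}
    - {"tx": 0,"ty": 0,"tz": 0,"wx": 0,"wy": 0,"wz": 0}
    - {"tx": 0,"ty": 0,"tz": 0,"wx": 0,"wy": 0,"wz": 0}
    - {"tx": 0,"ty": 0,"tz": 0,"wx": 0,"wy": 0,"wz": 0}

```text
time_s: 21.78
ee_pos: [590.6, -194.8, 53.5]
ee_rot: [-179.9, 0.1, 92.3]
force: [-3.2, -5.1, 1.3]
gripper_width: 19.2
gripper_force: 40.0
```

>>> move_arm:
  plan:
    - {"tx": -0.1,"ty": 0,"tz": 0,"wx": 0,"wy": 0,"wz": 0}
    - {"tx": 0,"ty": 0,"tz": 0,"wx": 0,"wy": 0,"wz": 0}
    - {"tx": 0,"ty": 0,"tz": 0,"wx": 0,"wy": 0,"wz": 0}
    - {"tx": 0,"ty": 0,"tz": 0,"wx": 0,"wy": 0,"wz": 0}

```text
time_s: 22.12
ee_pos: [590.6, -194.9, 53.5]
ee_rot: [-179.9, 0.0, 92.3]
force: [-3.4, -2.8, 1.9]
gripper_width: 19.2
gripper_force: 40.0
```

>>> move_arm:
  plan:
    - {"tx": -0.1,"ty": 0,"tz": 0,"wx": 0,"wy": 0,"wz": 0}
    - {"tx": 0,"ty": 0,"tz": 0,"wx": 0,"wy": 0,"wz": 0}
    - {"tx": 0,"ty": 0,"tz": 0,"wx": 0,"wy": 0,"wz": 0}
    - {"tx": 0,"ty": 0,"tz": 0,"wx": 0,"wy": 0,"wz": 0}

```text
time_s: 22.45
ee_pos: [590.6, -195.2, 53.5]
ee_rot: [-179.9, -0.0, 92.2]
force: [-5.3, -1.0, 3.1]
gripper_width: 19.6
gripper_force: 40.0
```

>>> move_arm:
  plan:
    - {"tx": 0,"ty": 0,"tz": 0,"wx": 0,"wy": 0,"wz": 0}
    - {"tx": 0,"ty": 0,"tz": 0,"wx": 0,"wy": 0,"wz": 0}
    - {"tx": 0,"ty": 0,"tz": 0,"wx": 0,"wy": 0,"wz": 0}
    - {"tx": 0,"ty": 0,"tz": 0,"wx": 0,"wy": 0,"wz": 0}
    - {"tx": 0,"ty": 0,"tz": 0,"wx": 0,"wy": 0,"wz": 0}
    - {"tx": 0,"ty": 0,"tz": 0,"wx": 0,"wy": 0,"wz": 0}
  gripper: 6

```text
time_s: 22.95
ee_pos: [591.7, -195.5, 53.6]
ee_rot: [180.0, 0.0, 92.2]
force: [0.1, -0.8, 1.2]
gripper_width: 56.6
gripper_force: 0.0
```

>>> move_arm:
  plan:
    - {"tx": 0,"ty": -0.1,"tz": -1,"wx": 0,"wy": 0,"wz": 0}
    - {"tx": 0,"ty": 0,"tz": -3,"wx": 0,"wy": 0,"wz": 0}
    - {"tx": 0,"ty": 0,"tz": -3,"wx": 0,"wy": 0,"wz": 0}
    - {"tx": 0,"ty": 0,"tz": -3,"wx": 0,"wy": 0,"wz": 0}
    - {"tx": -2,"ty": 0,"tz": -2,"wx": 0,"wy": 0,"wz": 0}
    - {"tx": -3,"ty": 0,"tz": 0,"wx": 0,"wy": 0,"wz": 0}
    - {"tx": -1,"ty": 0,"tz": 0,"wx": 0,"wy": 0,"wz": 0}
    - {"tx": 0,"ty": 0,"tz": 0,"wx": 0,"wy": 0,"wz": 0}
    - {"tx": 0,"ty": 0,"tz": 0,"wx": 0,"wy": 0,"wz": 0}
    - {"tx": 0,"ty": 0,"tz": 0,"wx": 0,"wy": 0,"wz": 0}

```text
time_s: 23.78
ee_pos: [592.1, -254.4, 172.9]
ee_rot: [-179.9, -0.1, 92.2]
force: [0.1, -0.5, 0.3]
gripper_width: 60.0
gripper_force: 0.0
```

```bash
python3 - <<'E'
from h import *
from workcell import grab_frame,env
s=env.state();print(s["time_s"],s["ee_pos"],s["force"])
f=grab_frame("wrist");pickle.dump(f,open("w6.pkl","wb"))
b=cv2.resize(f["color"][0:210,170:390],None,fx=2.8,fy=2.8,interpolation=cv2.INTER_CUBIC);cv2.imwrite("pics/w6.png",b[...,::-1])
E
```

```text
23.7833 [ 592.08857815 -254.39939296  172.85460757] [ 0.11899308 -0.50250804  0.32978776]
```

View pics/w6.png

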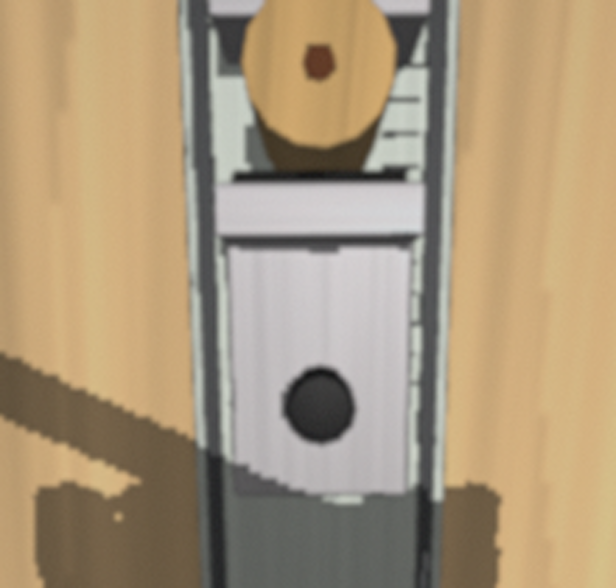

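Wrist crop: the form is upright and nipped between the jaws (top centre (319,62)). The sliding jaw's upright is centred on 320 with its edge at row ~183, the pad is against the form, and the knob is at (320,405). Next I'll estimate how much load the jaw kept from the edge distances.

```bash
python3 - <<'E'
from h import *
def edges(name,cols,r0,r1,sgn):
    f=pickle.load(open(name,"rb"));out=[]
    g=cv2.GaussianBlur(cv2.cvtColor(f["color"],cv2.COLOR_RGB2GRAY).astype(float),(0,0),1)
    for c in cols:
        d=sgn*np.diff(g[r0:r1,c]);i=int(np.argmax(d[1:-1]))+1
        o=(d[i-1]-d[i+1])/(2*(d[i-1]-2*d[i]+d[i+1]))
        out.append(onz(f,c,r0+i+.5+o,65)[:2])
    return np.array(out)
u=np.array([-.0406,.9992])
for n,k,fr,sl in(("w5.pkl",2.4,(20,40),(128,145)),("w6.pkl",2.8,(1,12),(58,72))):
    x0=160 if n=="w5.pkl" else 170
    cf=[x0+int(a/k) for a in((222,232,360,370) if k==2.4 else (222,230,405,412))]
    cs=[x0+int(a/k) for a in((240,260,300,340,360) if k==2.4 else (245,270,320,370,395))]
    a=edges(n,cf,*fr,-1)@u;b=edges(n,cs,*sl,1)@u
    print(n,a.round(1),b.round(1),"D",round(a.mean()-b.mean(),2))
E
```

```text
w5.pkl [-119.5 -119.5 -119.4 -119.4] [-206.1 -206.  -206.  -206.  -206.3] D 86.66
w6.pkl [-119.6 -119.6 -119.4 -119.4] [-161.6 -161.5 -161.4 -161.5 -161.4] D 41.98
```

```bash
python3 -c "
from workcell import env
print(env.job_done())"
```

```text
the job is handed in; nothing more can be done
None
```

The middle form stands upright between the caliper's jaws, within about 1 mm of mid-width, nipped and let go; I handed the job in at about 24 s. The squeeze peaked at an estimated 10–12 N, but the jaw sprang back a little on release, so I put the grip left on the form at only 2–4 N, below the 10 N asked.

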